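# Close the larger instrument housing by pressing its raised rivet pins home

## Task

The cover of the larger of the two grey instrument housings is held by four black plastic push rivets, and two of them still have their centre pins standing up. Push those two pins fully down so that they sit flush in their rivets like the other two. Leave the raised pin on the smaller housing up: that cover still has to come off.

Things in the scene. Friction and masses are not known exactly. Their poses are not given: they have to be found in the camera images.
- large_housing: the larger housing, a grey sheet-metal box with a grey cover plate, 130 (x) by 170 (y) by 60 mm high, fixed to the worktop; origin at the centre of its underside, z up. Four black push rivets stand on the cover at x = +-45, y = +-65 mm of its own frame; which two have raised pins differs from start to start. A small loose black rubber stopper (22 mm wide, 21 mm tall), not a rivet, stands near the middle of the cover
- pin_a (a joint): how far the first raised centre pin of the larger housing has been pushed down, in m: 0 is fully up, 0.012 is fully home, with its head in the rivet's collar. The pin slides straight down against about 5 N of friction, stays where it is left, and has a hard stop at 0.012
- pin_a_top (a point): centre of the top of that pin's head, and moves with it. The head is a black disc 14 mm across on an 8 mm stem, in a fixed collar 26 mm across and 3 mm high on the cover. With the pin fully up this point is 16 mm above the cover (76 mm above the worktop), fully home 4 mm above the cover (64 mm above the worktop), 1 mm over the collar's rim
- pin_b (a joint): the same for the second raised pin of the larger housing: 0 fully up, 0.012 fully home, same friction and stop
- pin_b_top (a point): centre of the top of the second raised pin's head, as for the first
- pin_small (a joint): the same for the raised pin on the smaller housing, a like grey box 100 by 100 by 40 mm beside the larger one, with two such rivets on its cover: 0 is fully up (its top 56 mm above the worktop), 0.012 fully home. This pin must stay up

How it is judged:
At the end, for the whole second after the job is handed in: both raised pins of the larger housing are pushed to within 2.5 mm of fully home (joint above 0.0095 of 0.012) and the pin of the smaller housing is still up (joint below 0.005) (value of joint each of pin_a, pin_b above 0.0095 m and value of joint pin_small below 0.005 m); the robot touches nothing.
It fails at once if the raised pin of the smaller housing is pushed down by more than 5 mm from fully up (value of joint pin_small above 0.005 m).
It also fails if it takes over 32 s, if anything falls off the work surface, if the arm or the gripper's body presses on something with over 40 N, if the wrist force passes 120 N, or if a joint passes its speed limit or range.

## Robot

A 7-joint arm with a two-finger parallel gripper is mounted at the origin on a cart in front of the work surface, level with it; the furniture and walls round the work are solid. World frame = base frame: x ahead of the robot, y to its left, z up, the work surface at z = 0. Lengths are in m, angles in rad, forces in N, time in s.
With the tool pointing down it reaches from about 0.4 to 0.9 m from the base axis. Payload 5.6 kg.
Tool frame: the origin (TCP) lies midway between the tips of the shut fingers; the grasp point (between the pads) lies 19 mm behind it; z points along the fingers, y is the line along which they close (so a half turn about z gives the same grasp; the last joint's range is limited). The gripper opens to 92 mm and grips with 3 to 60 N. Pads are 20 mm wide; open, the fingers measure 128 mm over their backs; the gripper's body (75 mm by 189 mm) begins 69 mm behind the grasp point.
Start: joints at [-1.274, 0.468, -0.012, 1.603, 0.006, 1.071, -0.056], TCP at [0.217, 0.613, 0.215] pointing down, gripper open.
Joint ranges: [-2.53, 2.53], [-0.31, 2.02], [-1.57, 1.55], [0.28, 2.44], [-1.29, 4.43], [0.15, 1.84], [-2.92, 2.92]. Speed limits (rad/s): [2.57, 2.57, 3.14, 3.14, 3.14, 3.14, 3.14].

## Interface

Orientations are given as a 3x3 rotation matrix whose columns are the frame's x, y, z axes.
In Python, from station import env, effector, solver, viewer, workorder, search_frame, tip_of gives the robot as it stands. Calls block until the motion is done:
- env.reach(position, orientation): joint-space move of the TCP to a pose.
- env.movel(position, frame=None, rate=0.15): straight line of the TCP; frame=None keeps the orientation; rate is the mean speed in m/s.
- env.goto_joints(angles): joint-space move.
- effector.release() and effector.grasp(squeeze=None): open the fingers fully, or close them until they stop; squeeze is the grip in N (None keeps the last).
- env.pause(seconds).
- solver.inverse_kinematics(position, orientation): joint angles nearest the present ones, or None.
- env.sense(): the state.
- viewer.read_camera(name): name is "scene" or "top" or "wrist"; returns (picture, depth): 420x560x3 uint8, red, green, blue; 420x560 float32, m along the optical axis (not along the pixel's ray), 0 where there is no reading.
- viewer.camera_info(name): a dict with "intrinsics" (3x3 intrinsics, pixels), "eye" and "rotation" of the camera in the world; the wrist camera has in their place "T_tool_cam" (4x4, takes a point from camera to tool coordinates, whose origin is the TCP and whose axes are the flange's). Camera axes: x right, y up, looking along -z (the intrinsics and any distortion apply to the point x, -y, -z); pixel columns grow to the right and rows downward; lengths in m; the calibration is good to about 2 mm. The wrist camera is an equidistant fisheye: a pixel r from the principal point sees the ray r / f radians off the axis. A picture is of the moment at which its call begins: read the wrist's pose just before it. camera_info takes no time and is no camera call.
A pose or a line that the arm cannot do raises env.PlanningError and nothing moves.
- workorder.finish_job(): hands the job in; it is judged then, once.
Trained networks look in the newest picture that a camera, given by its name, has taken for a name from the list of things; names that differ only in an ending like _2 or _b are one class to them, and where a whole thing is asked for, a point or a joint stands for the part that bears it (a point fixed in the world has none). Each returns a list of dicts, best first, with "score" (0 to 1); they miss things now and then, are a little off and sometimes report something else, mostly with a low value. They report only what shows in the picture. A call takes as long as a camera call.
- search_frame(camera, name): "at" ([x, y, z] in m, in world coordinates, good to about 4 mm: the middle of the surface that is visible of it).
- tip_of(camera, name): "at" ([x, y, z] in m, in world coordinates, good to about 4 mm: a listed point, or the origin of a listed thing).
The state is a dict: "t": time; "joint_positions": joint angles; "joint_velocities": joint speeds; "tau": joint torques, N m; "ee_pos": TCP position; "tcp_rot": TCP orientation; "wrist_force": force on the tool from outside, world axes, zero at the start; "moment": the same for the moment, N m; "gripper_width": finger opening in m; "grasp_force": force on a finger pad.
Only numpy, scipy, OpenCV 4.12 (cv2) and the standard library are available. Lean on these libraries where they do the work, as an engineer would, in place of code of your own. Each camera call takes 0.05 s, during which the arm holds its last target. There are 200 camera calls.

## Working session

There is one attempt and no reset: what is moved stays moved. The work goes in short steps, each a Python script; the robot and the scene stay as the last script left them, time stands still between calls to the robot, and variables do not carry over. Pictures are saved under pics/ and viewed, at most 10 in all, crops included, and the job is handed in when it is done.

```bash
mkdir -p pics; python3 - <<'E'
from station import *
import cv2
for c in("top","scene"):
    p,d=viewer.read_camera(c); cv2.imwrite(f"pics/{c}.png",p[:,:,::-1])
    print(c,viewer.camera_info(c))
    for n in("pin_a_top","pin_small","large_housing"):
        for f in(tip_of,search_frame):
            try: print(c,n,f.__name__,[(r["score"],r["at"]) for r in f(c,n)])
            except Exception as e: print(n,e)
print(env.sense()["t"],env.sense()["ee_pos"],env.sense()["tcp_rot"])
E
```

```text
top {'intrinsics': array([[506.32045853,   0.        , 271.03967192],
       [  0.        , 506.32045853, 214.85277011],
       [  0.        ,   0.        ,   1.        ]]), 'eye': array([0.37591975, 0.14603475, 0.93801175]), 'rotation': array([[ 0.02932037,  0.98497023, -0.17021737],
       [-0.99940986,  0.03193625,  0.0126496 ],
       [ 0.01789559,  0.16974603,  0.98532534]])}
top pin_a_top call [(0.41, [0.5055, 0.1741, 0.0731]), (0.32, [0.5933, 0.1889, 0.0718])]
top pin_a_top call []
pin_small it knows: large_housing, pin_a_top, pin_b_top
top pin_small call []
top large_housing call [(0.93, [0.5391, 0.2436, -0.0023])]
top large_housing call [(0.67, [0.5334, 0.239, 0.0566])]
scene {'intrinsics': array([[525.23296379,   0.        , 279.15934659],
       [  0.        , 525.23296379, 211.20094088],
       [  0.        ,   0.        ,   1.        ]]), 'eye': array([-0.05422183, -0.49423646,  0.52440299]), 'rotation': array([[ 0.72402077,  0.3347105 , -0.60312751],
       [-0.68958109,  0.33032621, -0.64448624],
       [-0.01648749,  0.88252675,  0.46997308]])}
scene pin_a_top call [(0.58, [0.4973, 0.1753, 0.0748])]
scene pin_a_top call []
pin_small it knows: large_housing, pin_a_top, pin_b_top
scene pin_small call []
scene large_housing call [(0.56, [0.5366, 0.2464, -0.0015])]
scene large_housing call [(0.7, [0.5098, 0.2102, 0.0537])]
0.6 [0.21670846 0.61282883 0.21462273] [[-9.42782463e-01  3.33408489e-01  7.90275089e-05]
 [ 3.33408494e-01  9.42782463e-01  6.49196551e-05]
 [-5.28609853e-05  8.75535551e-05 -9.99999995e-01]]
```

View pics/top.png

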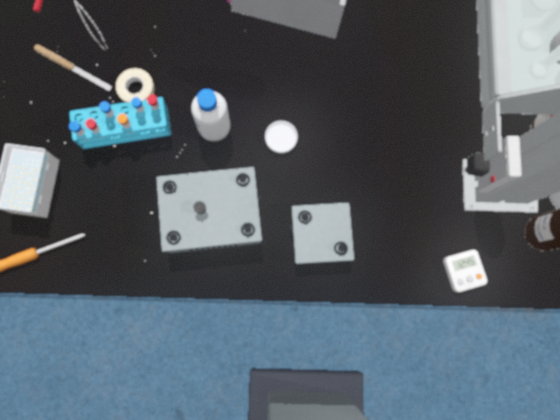

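View pics/scene.png

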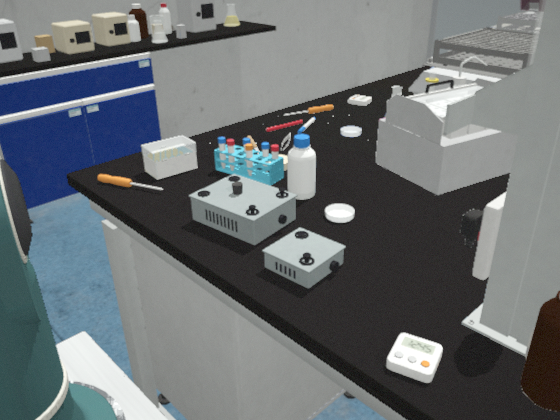

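The top view shows the large housing with rivets at about (170,187), (243,180), (173,238) and (248,229), and the stopper at (200,208). The small housing's rivets are at (305,217) and (341,248). The scene view suggests the right-hand rivets are raised, so I'll look from close by.

```bash
cat > h.py <<'E'
from station import *
import numpy as np, cv2
R=np.array([[-1,0,0],[0,1,0],[0,0,-1.]])
def proj(c,P):
    i=viewer.camera_info(c); q=i["rotation"].T@(np.array(P)-i["eye"]); u=i["intrinsics"]@(q*[1,-1,-1]); return u[:2]/u[2]
E
python3 - <<'E'
from h import *
p,d=viewer.read_camera("top"); i=viewer.camera_info("top")
v,u=np.mgrid[0:420,0:560]; K=i["intrinsics"]
q=np.stack([(u-K[0,2])/K[0,0]*d,-(v-K[1,2])/K[1,1]*d,-d],-1)@i["rotation"].T+i["eye"]
print("bottle",q[100,207],q[115,210]); 
for a in [(170,187),(243,180),(173,238),(248,229),(200,208),(305,217),(341,248)]:
    w=q[a[1]-9:a[1]+10,a[0]-9:a[0]+10].reshape(-1,3); w=w[w[:,2]<.1]; print(a,q[a[1],a[0]].round(4),w[:,2].max().round(4))
s=env.sense()["ee_pos"]
env.reach([0.49,0.235,0.26],R); effector.grasp(10)
s=env.sense(); print(s["t"],s["ee_pos"],s["gripper_width"])
pw,dw=viewer.read_camera("wrist")
for n in("pin_a_top","large_housing"):print(tip_of("wrist",n))
sc,_=viewer.read_camera("scene")
a=cv2.resize(p[160:270,145:365],(800,400),interpolation=3); b=cv2.resize(sc[165:290,180:350],(272,200))
cv2.imwrite("pics/topz.png",a[:,:,::-1]);cv2.imwrite("pics/w.png",pw[:,:,::-1])
E
```

```text
bottle [0.70489126 0.2481171  0.1373157 ] [0.69018143 0.24540991 0.10736101]
(170, 187) [0.5712 0.3145 0.0626] 0.0671
(243, 180) [0.5849 0.1857 0.0764] 0.0793
(173, 238) [0.4809 0.3037 0.0625] 0.0676
(248, 229) [0.4991 0.1739 0.0747] 0.0769
(200, 208) [0.5322 0.2575 0.0799] 0.0843
(305, 217) [0.5284 0.0736 0.044 ] 0.0473
(341, 248) [0.4735 0.0102 0.0546] 0.0582
3.7 [0.49000125 0.23501284 0.2599912 ] 0.00020914232119913158
[{'at': [0.5039, 0.1762, 0.0762], 'score': 0.69}]
[{'at': [0.5381, 0.2424, -0.0004], 'score': 0.73}]
```

View pics/topz.png

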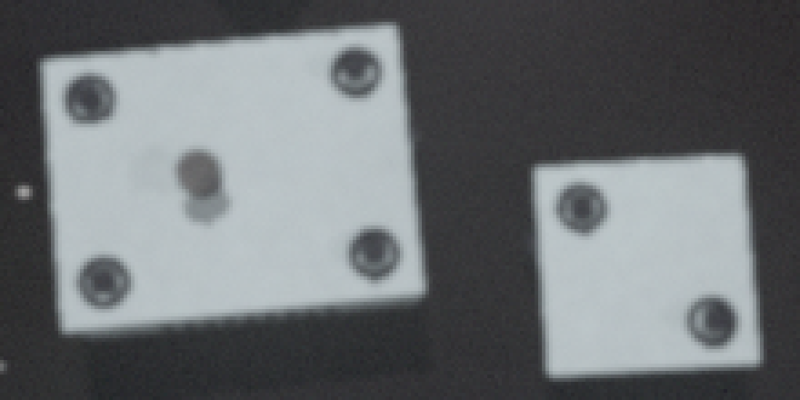

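View pics/w.png

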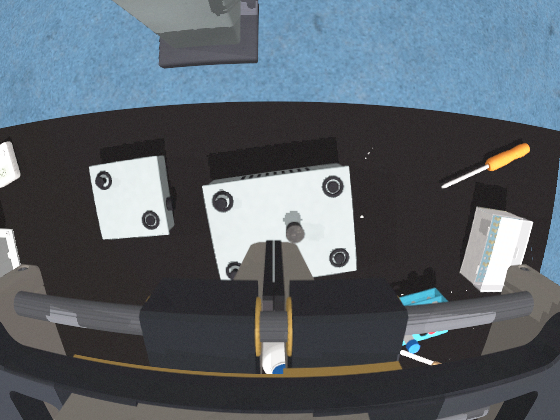

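The pins on the housing's right side (y≈0.18) are up: depth puts them at 75–76 mm, against 62.5 mm for the other two. In the wrist view the near one is at (222,201) and the far one at (233,270). I'll press both, watching the force.

```bash
python3 - <<'E'
from h import *
for x,y in((.501,.175),(.590,.186)):
    env.reach([x,y,.115],R); env.movel([x,y,.08])
    for z in np.append(np.arange(.074,.0635,-.002),[.063,.062,.061]):
        env.movel([x,y,z],rate=.05); s=env.sense()
        print(round(s["t"],2),round(z,4),s["ee_pos"].round(4),s["wrist_force"].round(1))
        if abs(s["wrist_force"][2])>20: break
    env.movel([x,y,.115])
env.reach([.45,.235,.26],R)
p,d=viewer.read_camera("top"); i=viewer.camera_info("top"); K=i["intrinsics"]
v,u=np.mgrid[0:420,0:560]
q=np.stack([(u-K[0,2])/K[0,0]*d,-(v-K[1,2])/K[1,1]*d,-d],-1)@i["rotation"].T+i["eye"]
for a in [(170,187),(243,180),(173,238),(248,229),(341,248)]: print(a,q[a[1],a[0]].round(4))
w,_=viewer.read_camera("wrist"); sc,_=viewer.read_camera("scene")
cv2.imwrite("pics/w2.png",cv2.resize(w[140:300,80:370],(800,441))[:,:,::-1])
cv2.imwrite("pics/s2.png",cv2.resize(sc[165:290,180:350],(800,588),interpolation=2)[:,:,::-1])
print(env.sense()["t"],env.sense()["wrist_force"])
E
```

```text
5.22 0.074 [0.5013 0.1752 0.0745] [1.  0.2 0.1]
5.47 0.072 [0.5014 0.1752 0.0724] [0.3 0.3 4. ]
5.72 0.07 [0.5014 0.1752 0.0702] [-0.3  0.2  3.7]
5.97 0.068 [0.5014 0.1752 0.0681] [1.4 1.6 3.3]
6.22 0.066 [0.5014 0.1752 0.066 ] [1.8 1.8 2.1]
6.47 0.064 [0.5014 0.1752 0.0643] [1.2 0.9 4.6]
6.72 0.063 [0.5014 0.1752 0.0641] [-1.4 -0.2 13.2]
6.97 0.062 [0.5016 0.1752 0.064 ] [-4.7 -1.4 21. ]
8.57 0.074 [0.5901 0.1861 0.0745] [-0.7 -0.4  0.2]
8.82 0.072 [0.5901 0.1861 0.0725] [-0.9 -0.4  5.6]
9.07 0.07 [0.5902 0.1861 0.0702] [-0.8 -0.2  4.2]
9.32 0.068 [0.5901 0.1861 0.068 ] [-0.4 -0.3  3. ]
9.57 0.066 [0.5901 0.1861 0.0659] [-0.  -0.2  2.5]
9.82 0.064 [0.5901 0.1861 0.0643] [-2.   0.3  6.7]
10.07 0.063 [0.5902 0.1861 0.0642] [-3.   0.2 12.7]
10.32 0.062 [0.5903 0.1861 0.0641] [-5.6 -0.6 17.5]
10.57 0.061 [0.5903 0.1861 0.064 ] [-7.7 -1.8 24.7]
(170, 187) [0.4419 0.2029 0.6424]
(243, 180) [0.588  0.1863 0.0638]
(173, 238) [0.4089 0.1955 0.6633]
(248, 229) [0.4544 0.1638 0.388 ]
(341, 248) [0.4735 0.0102 0.0547]
12.075 [-0.08510997  0.10674193  0.42303156]
```

View pics/s2.png

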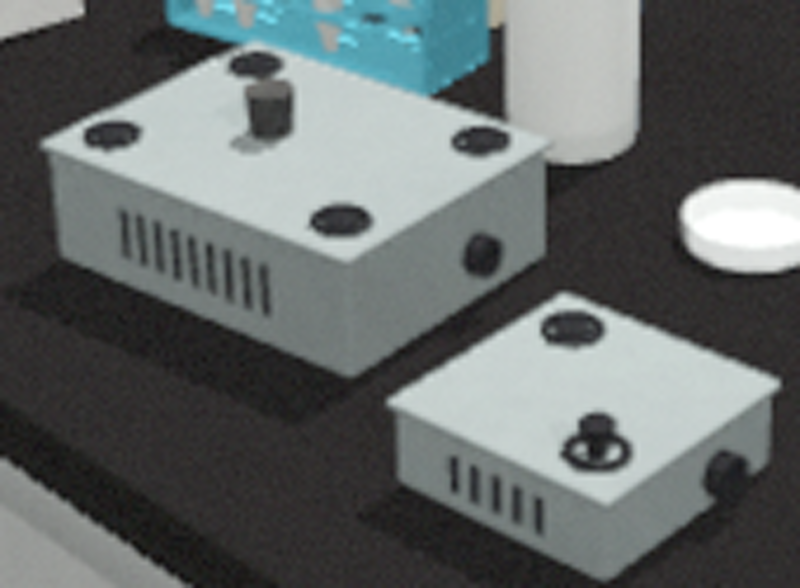

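In the scene crop all four large-housing rivets are flush (the pressed ones at (341,219) and (480,140)). The small housing's pin at (597,430) is still up.

```bash
python3 -c "
from station import *
print(workorder.finish_job())"
```

```text
the job is handed in; nothing more can be done
None
```

Both raised pins on the larger housing are pushed home to their stops (tops at about 64 mm), the smaller housing's pin is still up, and the job was handed in at about 12 s of the 32 s allowed; no verdict came back.

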